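# Put the office stamps into their new case

### The arm

A 7-joint arm with a two-finger parallel gripper is mounted at the origin on the work surface. World frame = base frame: x ahead of the robot, y to its left, z up, the work surface at z = 0. Lengths are in mm, angles in rad, forces in N, time in s.
With the tool pointing down it reaches from about 425 to 975 mm from the base axis. Payload 16.7 kg.
Tool frame: the origin (TCP) lies midway between the tips of the shut fingers; the grasp point (between the pads) lies 19 mm behind it (robot.grip_point_offset is the distance from the TCP to the grasp point, in mm); z points along the fingers, y is the line along which they close (so a half turn about z gives the same grasp; the last joint's range is limited). The gripper opens to 85 mm and grips with 20 to 120 N. Pads are 22 mm wide; open, the fingers measure 114 mm over their backs; the gripper's body (76 mm by 85 mm) begins 54 mm behind the grasp point. The pads swing forward as they close: fully open they stand 13 mm farther back than shut.
Start: joints at [1.054, 0.426, 0.074, 1.606, -0.034, 1.111, -0.067], TCP at [242.042, -630.073, 231.302] pointing down, gripper open.
Joint ranges: [-2.85, 2.85], [-0.5, 2.14], [-1.23, 1.37], [0.21, 2.46], [-1.02, 4.16], [0.16, 2.05], [-2.73, 2.73]. Speed limits (rad/s): [1.89, 1.89, 2.39, 2.39, 3.01, 3.01, 3.01].

### API

Orientations are given as a unit quaternion [x, y, z, w].
In Python, from bench import robot gives the robot as it stands. The module is installed in compiled form; this text tells all that it offers. Calls block until the motion is done:
- robot.movep(position, orientation): joint-space move of the TCP to a pose.
- robot.move_straight(position, rate=150, attitude=None, f_stop=None): straight line of the TCP; attitude=None keeps the orientation; rate is the mean speed in mm/s. With f_stop (N) it stops when the force on the tool has changed by that much, and returns True; else False.
- robot.move_joints(angles): joint-space move.
- robot.set_gripper(opening, strength=None): finger opening in mm; strength is the grip in N (None keeps the last); returns when the fingers have stopped.
- robot.sleep(seconds).
- robot.ik(position, orientation): joint angles nearest the present ones, or None.
- robot.read_state(): the state.
- robot.capture(name): name is "scene" or "top" or "wrist"; returns (picture, depth): 420x560x3 uint8, blue, green, red; 420x560 float32, mm along the optical axis (not along the pixel's ray), 0 where there is no reading.
- robot.camera_info(name): a dict with "vertical_fov" (degrees; the focal length in pixels is half the picture's height over the tangent of half this angle, whatever the lens; pixels are square), "cx", "cy" (the principal point, pixels), "R" (3x3) and "t" (3): a world point X has camera coordinates R X + t. Camera axes: x right, y down, z forward; pixel columns grow to the right and rows downward; lengths in mm; the calibration is good to about 2 mm. A picture is of the moment at which its call begins: read the wrist's pose just before it. camera_info takes no time and is no camera call; for the wrist camera it gives the pose at the moment of the call.
A pose or a line that the arm cannot do raises robot.PlanningError and nothing moves.
- robot.hand_in(): hands the job in; it is judged then, once.
The state is a dict: "time_s": time; "joint_pos": joint angles; "dq": joint speeds; "effort": joint torques, N m; "position": TCP position; "eef_rot": TCP orientation; "contact_force": force on the tool from outside, world axes, zero at the start; "torque": the same for the moment, N m; "gripper_width": finger opening in mm; "gripper_force": force on a finger pad.
Only numpy, scipy, OpenCV 4.12 (cv2) and the standard library are available. Lean on these libraries where they do the work, as an engineer would, in place of code of your own. Each camera call takes 0.05 s, during which the arm holds its last target. There are 200 camera calls.

### The job

The new stamp case still has its transit panel in: turn both turn buttons well aside, about a quarter turn, then lift the panel out and lay it flat on the middle of the cork pad. Then put every office stamp from the desk into the compartment of the case, standing or lying on any side, down on its floor, then swing the lid over and press it down past its catch until it is fully shut. Leave the other things on the desk where they are.

Things in the scene. Friction and masses are not known exactly. Their poses are not given: they have to be found in the camera images.
- case: the stamp case, fixed to the desk: a grey box 236 (its x) x 162 (its y) mm, rim top 55 mm above the desk. Origin: centre of the underside; z up. A turn button stands at each x end. The transit panel lies on a ledge 49 mm up, in a recess 141 x 137 mm, its top flush with the rim. A deep lid is hinged along the +y edge; a spring catch for it is on the middle of the -y side
- lid (a joint): lid angle: 0 fully shut, 1.95 wide open, leaning away over the +y side; starts open and stays where it is left (friction 0.16 N m). A shell 236 x 162 mm and 28 mm deep. To shut it, swing it over to -y and press its free edge down past the catch, felt from about 0.06 rad (6 to 10 N at the edge); it snaps over at about 0.03 rad and is home at 0
- compartment (a point): centre of the compartment floor, 6 mm above the desk, axes as the case. The compartment under the panel is 128 (x) x 124 (y) mm and open to the top; its rim is 49 mm above this floor
- hinge (a point): middle of the lid's hinge axis, fixed to the case at y = +81, z = 55 mm; the axis runs along the case's x. The lid's flat outer face lies 28 mm from the plane through this axis and the lid's rim
- lid_edge (a point): point on the lid's outer face, in the middle along x, 150 mm from the hinge axis (12 mm short of the free edge): a good place to push and press; moves with the lid. Its z axis points out of the outer face; its y axis towards the hinge
- turn_near (a joint): angle of the turn button on the case's -x end: 0 = bar along the case's x, reaching 8 mm over the panel's edge; grows counter-clockwise seen from above; range -1.6 to 1.6. Starts near 0, holding the panel; turned either way by 1.2 or more it stands clear of it. Friction 0.03 N m
- turn_far (a joint): angle of the turn button on the case's +x end; same as the other
- pivot_near (a point): top centre of the turn button on the case's -x end, on its pivot, 91 mm from the case centre, 76 mm above the desk; fixed to the case, does not turn. The button: a dark steel bar 60 x 12 x 6 mm, its underside 1 mm above the rim, and along it a grip wing 36 x 12 mm standing 14 mm above the bar
- pivot_far (a point): top centre of the turn button on the case's +x end, same as the other
- panel: the transit panel: aluminium plate 138 (x) x 134 (y) x 6 mm, 180 g, with a black grip block 40 (x) x 12 (y) x 20 mm standing on its middle (top 26 mm above the origin). Origin: centre of the underside; z up
- cork_pad: thin cork pad fixed to the desk, 200 (x) x 190 (y) x 3 mm; origin: centre of the underside (desk level)
- stamp0: a self-inking office stamp standing on its base: grey base 50 x 30 x 20 mm, on it a black handle block 44 x 22 x 20 mm (same centre), 40 mm tall in all, 60 g. Origin: centre of the underside; x along the 50 mm side, z up. May be absent (None)
- stamp1: a self-inking office stamp standing on its base: grey base 50 x 30 x 20 mm, on it a black handle block 44 x 22 x 20 mm (same centre), 40 mm tall in all, 60 g. Origin: centre of the underside; x along the 50 mm side, z up. May be absent (None)
- stamp2: a self-inking office stamp standing on its base: grey base 50 x 30 x 20 mm, on it a black handle block 44 x 22 x 20 mm (same centre), 40 mm tall in all, 60 g. Origin: centre of the underside; x along the 50 mm side, z up. May be absent (None)
- stamp3: a self-inking office stamp standing on its base: grey base 50 x 30 x 20 mm, on it a black handle block 44 x 22 x 20 mm (same centre), 40 mm tall in all, 60 g. Origin: centre of the underside; x along the 50 mm side, z up. May be absent (None)
- mouse: a black computer mouse, 105 x 58 x 32 mm; origin: centre of the underside. Not part of the job: leave it alone
- tape_roll: a roll of clear tape lying flat, 60 mm across, 18 mm high; origin: centre of the underside. Not part of the job: leave it alone
- note_block: a block of yellow notes, 76 x 76 x 30 mm; origin: centre of the underside. Not part of the job: leave it alone
- mug: a white mug, 80 mm across, 90 mm high; origin: centre of the underside. Not part of the job: leave it alone
- calculator: a pocket calculator, 150 x 85 x 16 mm; origin: centre of the underside. Not part of the job: leave it alone
- pen_cup: a dark steel pen cup with pens, 76 mm across, 155 mm high with the pens; origin: centre of the underside. Not part of the job: leave it alone
- cream_jar: a jar of hand cream, 60 mm across, 50 mm high; origin: centre of the underside. Not part of the job: leave it alone
Mind the look-alikes: they are no part of the job. What is shaped like the stamp1 but blue is not meant.

How it is judged:
By the outcome, as a careful person would: the job done as asked, in the order asked, and still so for the second after the job is handed in, with the robot touching nothing.
Of stamp0, stamp1, stamp2, stamp3 only 2 to 4 are there at a start; the rules pass over those that are not, and their reading is None.
At some moment in a run one of stamp0, stamp1, stamp2, stamp3 may be knocked a few centimetres aside while the robot is not near it.
It also fails if it takes over 210 s, if anything falls off the work surface, if the arm or the gripper's body presses on something with over 40 N, if the wrist force passes 120 N, or if a joint passes its speed limit or range.

## Working session

There is one attempt and no reset: what is moved stays moved. The work goes in short steps, each a Python script; the robot and the scene stay as the last script left them, time stands still between calls to the robot, and variables do not carry over. Pictures are saved under pics/ and viewed, at most 14 in all, crops included, and the job is handed in when it is done.

```bash
mkdir -p pics; ls; cat > h.py <<'E'
import numpy as np, cv2
from bench import robot
from scipy.spatial.transform import Rotation as Ro
def cam(n):
    i=robot.camera_info(n); p,d=robot.capture(n)
    f=p.shape[0]/2/np.tan(np.radians(i["vertical_fov"])/2)
    return p,d,f,i
def ray(uv,z,f,i):
    R=np.array(i["R"]);t=np.array(i["t"]);o=-R.T@t
    d=R.T@np.array([(uv[0]-i["cx"])/f,(uv[1]-i["cy"])/f,1.]); return o+d*(z-o[2])/d[2]
def cloud(d,f,i):
    v,u=np.indices(d.shape);c=np.stack([(u-i["cx"])/f*d,(v-i["cy"])/f*d,d],-1)
    return (c-np.array(i["t"]))@np.array(i["R"])   # R^T (c-t)
def down(yaw): # tool y axis (closing) direction = yaw+90deg; tool x along yaw
    return (Ro.from_euler('z',yaw)*Ro.from_euler('x',np.pi)).as_quat()
E
python3 - <<'E'
from h import *
for n in("top","scene"):
    p,d,f,i=cam(n); cv2.imwrite(f"pics/{n}0.png",p); np.savez(f"{n}0.npz",p=p,d=d,f=f,R=i["R"],t=i["t"],cx=i["cx"],cy=i["cy"]); print(n,f,i["cx"],i["cy"],-np.array(i["R"]).T@np.array(i["t"]))
s=robot.read_state();print(s["time_s"],s["eef_rot"],s["contact_force"],robot.grip_point_offset)
E
```

```text
pics
top 399.68799083581484 283.1644141281597 203.87383176868016 [ 396.44678202   14.95989777 1206.68534757]
scene 504.4211614562005 276.9827114461653 208.34218344407205 [1200.77124027 -851.21025285 1108.51330215]
0.1 [ 9.83232001e-01  1.82358192e-01 -1.44296708e-04 -5.48249327e-04] [ 0.08614877  1.04290435 -0.23284445] 18.700000000000003
```

View pics/top0.png

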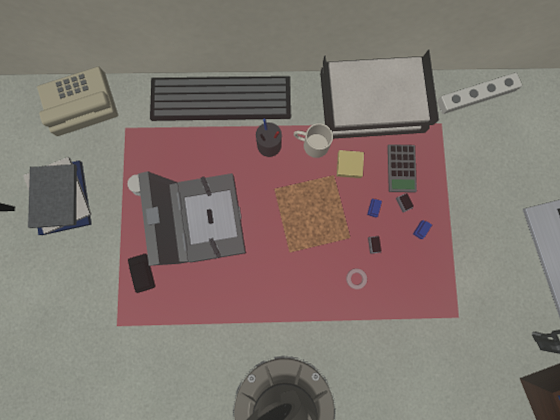

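View pics/scene0.png

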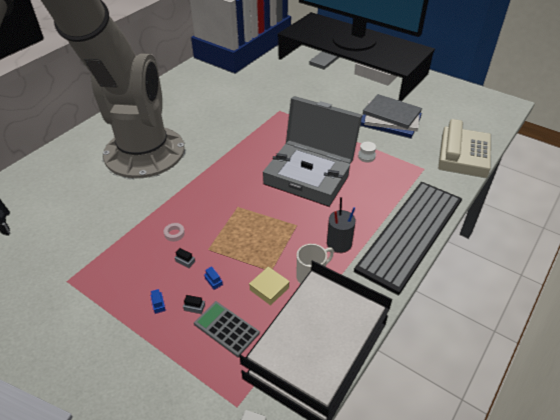

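The top view (up = +x, left = +y) shows the case at (210,217) with its lid open to the left and buttons at (214,248) near and (207,186) far. The cork pad is at (312,213). Black and grey stamps are at (405,202) and (375,244). The blue look-alikes at (374,208) and (422,229) are not meant. I'll measure with masks and an enlarged crop.

```bash
cat > m.py <<'E'
from h import *
z=np.load("top0.npz");p=z["p"];d=z["d"];f=float(z["f"]);i={k:z[k] for k in("R","t","cx","cy")}
X=cloud(d,f,i)
print("desk z",np.median(X[200:300,300:440,2]))
hsv=cv2.cvtColor(p,cv2.COLOR_BGR2HSV)
def rect(m,z,amin=15):
    m=cv2.morphologyEx(m.astype(np.uint8),cv2.MORPH_OPEN,np.ones((2,2)))
    for c in cv2.findContours(m,0,1)[0]:
        if cv2.contourArea(c)<amin: continue
        w=np.array([ray(q[0],z,f,i)[:2] for q in c],np.float32)
        r=cv2.minAreaRect(w); M=cv2.moments(c); px=(M["m10"]/M["m00"],M["m01"]/M["m00"])
        print("  px",np.round(px),"xy",np.round(r[0],1),"wh",np.round(r[1],1),"ang",round(r[2],1))
h,s,v=hsv[...,0],hsv[...,1],hsv[...,2]
H=X[...,2]
roi=np.zeros(h.shape,bool);roi[130:322,122:455]=1
print("nonred raised stampy");rect(roi&~((h>165)|(h<8))&(H>8)&(H<60)|(roi&(H>8)&(H<60)&(v<70)),20,25)
print("cork");rect(roi&(h>8)&(h<20)&(s>90)&(H<12),3,500)
print("panel (bright, 50-60)");rect(roi&(s<40)&(v>150)&(H>45)&(H<66),55,200)
print("buttons >66");rect(roi&(H>65)&(H<85)&(v<90),76,10)
print("case rim");rect(roi&(H>48)&(H<62)&(np.indices(h.shape)[1]<260)&(np.indices(h.shape)[1]>170),55,500)
sc=cv2.resize(p[170:265,355:455],None,fx=4,fy=4,interpolation=cv2.INTER_CUBIC)
ca=cv2.resize(p[165:270,130:255],None,fx=3.6,fy=3.6,interpolation=cv2.INTER_CUBIC)
hh=max(sc.shape[0],ca.shape[0]);o=np.zeros((hh,800+50,3),np.uint8)[:, :sc.shape[1]+ca.shape[1]]
o[:sc.shape[0],:sc.shape[1]]=sc;o[:ca.shape[0],sc.shape[1]:]=ca;cv2.imwrite("pics/crop0.png",o[:, :800] if o.shape[1]<=800 else cv2.resize(o,(800,int(hh*800/o.shape[1]))))
E
python3 m.py
```

```text
desk z 1.0603626127730235
nonred raised stampy
  px [142. 274.] xy [387.5 404.8] wh [102.2  57.9] ang 15.1
  px [375. 246.] xy [ 454.5 -281.7] wh [44.8 30.6] ang 2.5
  px [424. 230.] xy [ 498.4 -429.4] wh [33.3 54.9] ang 55.5
  px [376. 208.] xy [ 566.8 -289. ] wh [31.4 52. ] ang 72.7
  px [406. 203.] xy [ 579.1 -381.3] wh [44.9 33.4] ang 23.0
  px [205. 221.] xy [544.  217.1] wh [240.5 198.7] ang 7.8
  px [404. 185.] xy [ 634.6 -376.7] wh [80.7 34.2] ang 88.9
  px [135. 185.] xy [647.1 435. ] wh [64.5 33.3] ang 8.4
  px [351. 164.] xy [ 704.4 -221.9] wh [79.4 80.6] ang 84.8
  px [270. 153.] xy [747.7  25.4] wh [27.5 67.8] ang 1.8
  px [401. 158.] xy [ 709.8 -380.6] wh [80.9 98.3] ang 88.5
  px [314. 153.] xy [ 742.4 -112.2] wh [71.  26.2] ang 71.7
  px [356. 133.] xy [ 804.5 -251.3] wh [ 15.3 156.8] ang 2.0
  px [322. 135.] xy [ 798.8 -131.2] wh [72.6 34.6] ang 72.4
cork
  px [313. 214.] xy [ 556.  -100.3] wh [199.1 189.3] ang 12.1
panel (bright, 50-60)
  px [195. 211.] xy [559.1 246.3] wh [88.  41.5] ang 8.3
buttons >66
  px [215. 248.] xy [454.9 184.2] wh [35.5 12.8] ang 23.3
  px [211. 217.] xy [543.6 197.6] wh [38.3 12.4] ang 8.3
  px [171. 223.] xy [531.1 308.1] wh [228.8  12.4] ang 8.1
  px [206. 186.] xy [633.5 210.7] wh [38.4 12.2] ang 21.5
  px [270. 149.] xy [738.9  28.6] wh [47.1 10.9] ang 85.1
case rim
  px [207. 219.] xy [542.9 211.8] wh [236.6 193.7] ang 8.2
```

View pics/crop0.png

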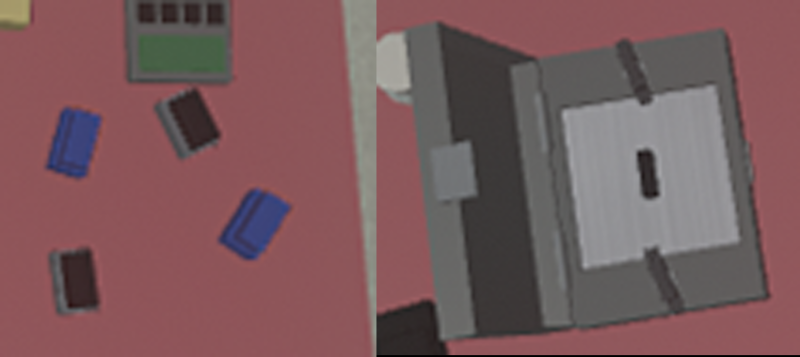

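Masks agree with the sizes given. The case centre is about (544,197), yaw 8.3°, pivots 180.6 mm apart (182 expected), and the wings sit about 15° counter-clockwise of case x. The crop confirms two black and grey stamps at px (375,246) and (406,203). The blue ones at (376,208) and (424,230) are excluded by colour. Next I turn the buttons with loosely fitting jaws.

```bash
cat >> h.py <<'E'
C=np.array([544.2,197.4]); YAW=np.radians(8.3)
def case(x,y): c,s=np.cos(YAW),np.sin(YAW); return C+np.array([c*x-s*y,s*x+c*y])
def pick_yaw(x,y,z,*yaws):
    best=None
    for k in(-1,0,1):
        qs=[robot.ik([x,y,z],down(a+k*np.pi)) for a in yaws]
        if any(q is None for q in qs): continue
        m=max(abs(q[6]) for q in qs)
        if best is None or m<best[0]: best=(m,k*np.pi)
    print("q7max",best); return best[1]
def st(*m):
    s=robot.read_state(); print(*m,"t",round(s["time_s"],1),"pos",np.round(s["position"],1),"F",np.round(s["contact_force"],1),"w",round(s["gripper_width"],1)); return s
E
cat > turn.py <<'E'
from h import *
for (px,a0) in (((633.5,210.7),np.radians(21.5)),((454.9,184.2),np.radians(23.3))):
    a1=YAW+1.57
    k=pick_yaw(*px,61,a0,a1)
    robot.movep([*px,160],down(a0+k)); robot.set_gripper(22)
    hit=robot.move_straight([*px,61],rate=80,f_stop=10); st("down",hit)
    if hit: robot.move_straight([*px,160]); break
    robot.set_gripper(15)
    for a in np.linspace(a0,a1,5)[1:]:
        robot.move_straight([*px,61],rate=60,attitude=down(a+k)); st(round(a,2))
    robot.set_gripper(30)
    robot.move_straight([*px,160])
p,d,f,i=cam("top");cv2.imwrite("pics/top1.png",p)
E
python3 turn.py
```

```text
q7max (np.float64(1.962178514511528), 0.0)
down False t 5.4 pos [633.8 210.9  61.6] F [-0.4  0.4  0.3] w 21.9
0.71 t 6.1 pos [633.5 211.1  61.4] F [-2.1  3.8  2.3] w 15.0
1.05 t 6.6 pos [633.6 210.4  61. ] F [ 0.6  0.  -0.5] w 15.2
1.38 t 7.1 pos [634.3 210.3  61.2] F [ 5.4 -0.8  0.7] w 15.2
1.71 t 7.5 pos [635.5 210.6  61.3] F [14.1  2.5 -6.9] w 15.3
q7max (np.float64(2.131981774890747), 0.0)
down False t 11.4 pos [455.2 184.3  61.4] F [-0.6 -0.1 -0. ] w 22.0
0.73 t 12.2 pos [455.1 185.4  61.6] F [-1.6  6.1  1.1] w 14.9
1.06 t 12.6 pos [455.  184.1  61.2] F [0.  0.7 0.4] w 15.1
1.39 t 13.1 pos [454.9 184.   61. ] F [0.3 0.1 0.3] w 15.2
1.71 t 13.6 pos [455.8 184.2  61.1] F [ 6.2  1.4 -2.5] w 15.2
```

```bash
python3 - <<'E'
from h import *
x,y=543.6,197.6
k=pick_yaw(x,y,55,YAW); robot.movep([x,y,260],down(YAW+k)); robot.set_gripper(40)
p,d,f,i=cam("wrist"); X=cloud(d,f,i); cv2.imwrite("pics/w1.png",p)
m=((X[...,2]>66)&(X[...,2]<82)).astype(np.uint8)
for c in cv2.findContours(m,0,1)[0]:
    if cv2.contourArea(c)<60: continue
    w=np.array([X[q[0][1],q[0][0],:2] for q in c],np.float32); r=cv2.minAreaRect(w); print(np.round(r[0],1),np.round(r[1],1),round(r[2],1))
st()
E
```

```text
q7max (np.float64(0.5182777272332724), 3.141592653589793)
[770.2 -74.9] [47.2 21.5] 3.2
[636.1 215.6] [12.2 36. ] 6.9
[546.1 202.3] [39.2 11.9] 8.2
[456.7 188.9] [12.1 36. ] 4.9
[528.3 310.2] [235.1  29.2] 13.9
t 16.6 pos [543.6 197.6 260. ] F [-1.   0.4  0.4] w 40.0
```

View pics/w1.png

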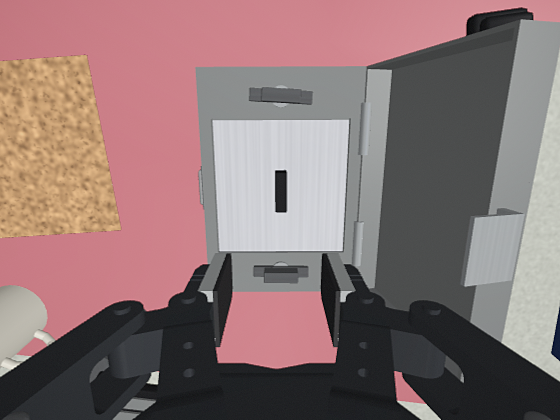

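The wrist view shows the two wings at (280,96) and (280,272) lying across the case, 95–97° in world (buttons about 1.5 rad), so both are clear. The panel grip block is at (281,191). Next: lift the panel and lay it on the cork.

```bash
sed -i 's/^C=.*; YAW/C=np.array([545.3,200.0]); YAW/' h.py; python3 - <<'E'
from h import *
k=np.pi; x,y=C
robot.move_straight([x,y,120],rate=200); hit=robot.move_straight([x,y,59],rate=70,f_stop=10); st("down",hit)
robot.set_gripper(0,60); s=st("grip"); z0=s["position"][2]
robot.move_straight([x,y,z0+25],rate=50); st("lift")
robot.move_straight([x,y,190],rate=150)
k2=pick_yaw(556,-100,30,np.radians(12.1)); print(k,k2)
robot.move_straight([557,-100,190],rate=200,attitude=down(np.radians(12.1)+k)); st("over")
robot.move_straight([557,-100,z0-46+25],rate=120)
hit=robot.move_straight([557,-100,z0-46-5],rate=25,f_stop=6); st("laid",hit)
robot.set_gripper(30); robot.move_straight([557,-100,160],rate=150)
robot.move_straight([557,-230,260],rate=250); st()
p,d,f,i=cam("top");cv2.imwrite("pics/top2.png",p)
p,d,f,i=cam("wrist");cv2.imwrite("pics/w2.png",p)
E
```

```text
down False t 18.4 pos [545.5 200.2  59.4] F [ 0.3 -0.4  0.1] w 39.8
grip t 18.8 pos [545.4 200.8  59.6] F [-1.1  3.5  6.5] w 10.4
lift t 19.5 pos [545.3 199.6  84.5] F [ 0.3  0.1 -1.9] w 10.5
q7max (np.float64(1.1858128591961223), -3.141592653589793)
3.141592653589793 -3.141592653589793
over t 22.0 pos [557.  -98.9 190.1] F [ 0.6 -0.1 -2.9] w 10.5
laid True t 24.3 pos [556.9 -99.9  13.6] F [-2.4 -0.7 11.5] w 10.7
t 26.6 pos [ 556.6 -228.6  259. ] F [ 0.4  1.2 -0.5] w 30.1
```

View pics/w2.png

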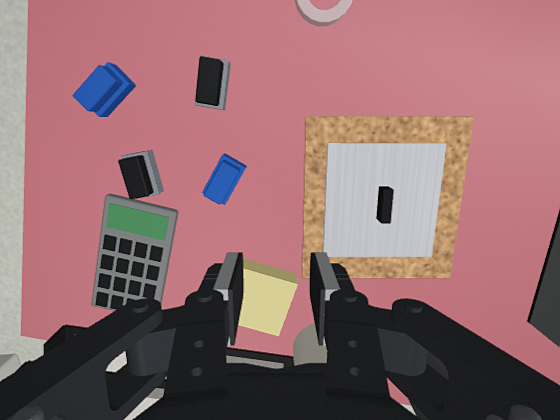

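```bash
python3 - <<'E'
from h import *
# look from above the stamps, wrist
robot.movep([520,-330,300],down(np.radians(8)+np.pi))
p,d,f,i=cam("wrist");X=cloud(d,f,i);cv2.imwrite("pics/w3.png",p)
hsv=cv2.cvtColor(p,cv2.COLOR_BGR2HSV)
m=((hsv[...,2]<85)&(hsv[...,1]<110)&(X[...,2]>30)&(X[...,2]<50)).astype(np.uint8)
m=cv2.morphologyEx(m,cv2.MORPH_OPEN,np.ones((3,3)))
for c in cv2.findContours(m,0,1)[0]:
    if cv2.contourArea(c)<60: continue
    w=np.array([ray(q[0],40,f,i)[:2] for q in c],np.float32); r=cv2.minAreaRect(w); print(np.round(c.mean((0,1))),np.round(r[0],1),np.round(r[1],1),round(r[2],1))
st()
E
```

```text
[231. 220.] [ 581.7 -378.2] [45.  22.5] 22.2
[294. 135.] [ 470.1 -317.1] [43.5 21.1] 3.4
t 27.2 pos [ 520.  -329.2  299.7] F [ 0.1  1.1 -0.4] w 30.2
```

The wrist view (the first of the two) shows the panel flat on the cork, with even margins: px 327–446 inside 303–473. The two black and grey stamps are at (211,82) and (140,174). The blue look-alikes at (104,90) and (225,180) are left alone. The first stamp has been knocked to about (470,-317). Now I pick up both.

```bash
cat > stamp.py <<'E'
from h import *
def put(sx,sy,a,cx,cy,k=np.pi):
    a=np.radians(a)
    robot.movep([sx,sy,130],down(a+k)); robot.set_gripper(45)
    # fresh check that the stamp is still there is done by the grip width
    hit=robot.move_straight([sx,sy,23],rate=100,f_stop=8); 
    if hit: st("touched early"); robot.move_straight([sx,sy,150]); return False
    robot.set_gripper(0,40); s=st("grip")
    if not 17<s["gripper_width"]<26: robot.set_gripper(50); robot.move_straight([sx,sy,150]); return False
    robot.move_straight([sx,sy,200],rate=200)
    p=case(cx,cy); robot.move_straight([*p,200],rate=250,attitude=down(YAW+k))
    robot.move_straight([*p,70],rate=150)
    hit=robot.move_straight([*p,23],rate=35,f_stop=5); st("put",hit)
    robot.set_gripper(36); robot.move_straight([*p,150],rate=150); return True
if __name__=="__main__":
    if put(470.1,-317.1,3.4,-30,0):
        robot.movep([520,-330,300],down(np.radians(8)+np.pi))
        p,d,f,i=cam("wrist");X=cloud(d,f,i)
        hsv=cv2.cvtColor(p,cv2.COLOR_BGR2HSV)
        m=((hsv[...,2]<85)&(hsv[...,1]<110)&(X[...,2]>30)&(X[...,2]<50)).astype(np.uint8)
        m=cv2.morphologyEx(m,cv2.MORPH_OPEN,np.ones((3,3)));rs=[]
        for c in cv2.findContours(m,0,1)[0]:
            if cv2.contourArea(c)<60: continue
            w=np.array([ray(q[0],40,f,i)[:2] for q in c],np.float32); r=cv2.minAreaRect(w); print(r)
            if abs(max(r[1])-44)<5: rs.append(r)
        if len(rs)==1:
            r=rs[0]; a=r[2] if r[1][0]>r[1][1] else r[2]-90
            if put(*r[0],a,30,0):
                robot.movep([*case(0,0),330],down(YAW+np.pi))
                p=robot.capture("wrist")[0];cv2.imwrite("pics/w4.png",p)
                robot.movep([560,430,330],down(np.pi))
                p=robot.capture("wrist")[0];cv2.imwrite("pics/w5.png",p);st()
E
python3 stamp.py; ls pics
```

```text
grip t 29.8 pos [ 470.3 -317.4   23.6] F [-1.6  0.4  6.5] w 21.2
put True t 35.1 pos [515.5 195.7  29.4] F [0.6 1.3 4. ] w 21.1
((581.7974853515625, -378.1667785644531), (44.68624496459961, 22.005481719970703), 22.01702308654785)
grip t 41.0 pos [ 582.1 -378.4   23.7] F [-1.8 -0.2  6.1] w 21.0
put True t 46.6 pos [574.9 204.2  29.3] F [ 0.4 -0.2  4.9] w 21.1
t 49.6 pos [560.6 429.  329.4] F [0.3 0.1 0. ] w 35.8
crop0.png
scene0.png
top0.png
top1.png
top2.png
w1.png
w2.png
w3.png
w4.png
w5.png
```

```bash
python3 -c "
import cv2,numpy as np
a,b=[cv2.resize(cv2.imread(f'pics/{n}.png'),(400,300)) for n in('w4','w5')];cv2.imwrite('pics/c2.png',np.hstack([a,b]))"
```

```text
(no output)
```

View pics/c2.png

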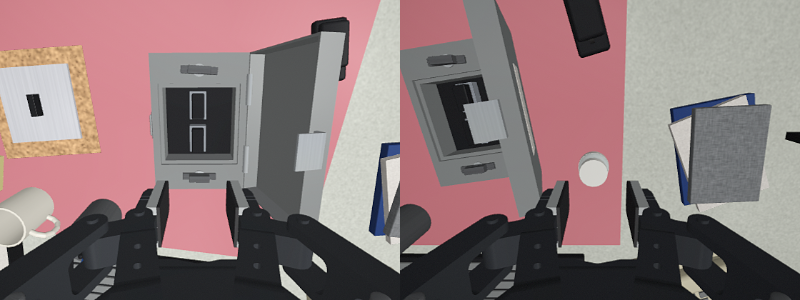

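The left half shows both stamps standing in the compartment at (198,108) and (198,138). The right half shows only the cream jar and mouse behind the lid, so there are just two stamps. Now I swing the lid over.

```bash
cat > lid.py <<'E'
from h import *
w,r,k=14.5,145,np.pi
def P(th,off=0):
    y=81-r*np.cos(th)+28*np.sin(th)+w+off; z=55+r*np.sin(th)+28*np.cos(th)
    return [*case(0,y),z]
o=down(YAW+k)
robot.set_gripper(0,40)
a=P(2.0,35); robot.movep([a[0],a[1],300],o); robot.move_straight(a,rate=150,f_stop=10); st("behind")
for th in np.linspace(2.0,0.15,12):
    hit=robot.move_straight(P(th),rate=110,f_stop=25); s=st(round(th,2),hit)
    if hit: break
p=robot.capture("scene")[0];cv2.imwrite("pics/s3.png",p);st()
E
python3 lid.py
```

```text
behind t 51.4 pos [514.4 414.6 176.2] F [-0.8  0.2  1.2] w 0.3
2.0 False t 51.8 pos [519.5 379.4 175.8] F [-1.2  0.1  1.3] w 0.3
1.83 False t 52.2 pos [522.3 358.6 188.1] F [-0.2  0.1 -0.1] w -0.1
1.66 False t 52.6 pos [525.6 335.5 196.7] F [-0.6 -0.1  0.4] w 0.5
1.5 False t 53.0 pos [529.1 311.4 201.6] F [ 0.2 -0.2 -0.2] w 0.2
1.33 False t 53.3 pos [532.7 286.9 202.4] F [-0.3  0.3 -0.9] w 0.2
1.16 False t 53.7 pos [536.2 262.5 199.1] F [0.7 0.6 0.5] w -0.1
0.99 False t 54.1 pos [539.6 239.  191.6] F [ 0.2 -0.1  0.8] w -0.2
0.82 False t 54.5 pos [542.8 216.5 180. ] F [-0.4 -0.1  0.6] w 0.1
0.65 False t 54.8 pos [545.6 196.7 164.9] F [-0.   1.   0.1] w 0.2
0.49 False t 55.2 pos [548.  179.9 146.9] F [-0.3  0.3 -0.2] w 0.1
0.32 False t 55.6 pos [549.8 166.4 126.2] F [0.1 0.7 0.7] w 0.0
0.15 False t 56.0 pos [551.3 156.6 103.9] F [ 0.2  1.  -0.3] w 0.2
t 56.0 pos [551.6 157.  104.4] F [-0.1  0.7 -0. ] w -0.1
```

View pics/s3.png

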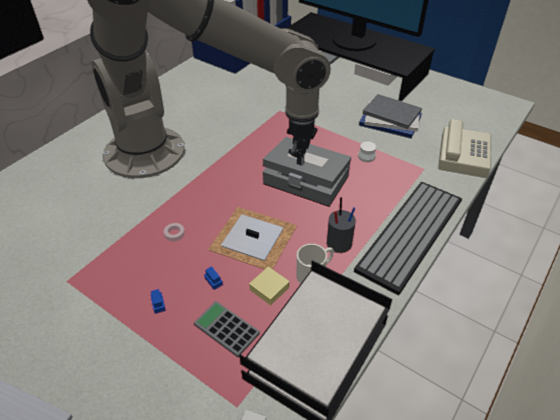

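The scene view shows the lid swung over and nearly down, with the tool tip at (300,155). The panel is on the cork at (253,236), and the two blue stamps and other things are undisturbed. Next, press it down past the catch.

```bash
python3 - <<'E'
from h import *
x,y=case(0,-69)
robot.move_straight([x,y,120],rate=100); st()
hit=robot.move_straight([x,y,92],rate=60,f_stop=25);st(hit)
for z in (90,88,86,85,84,83,82,81,80):
    hit=robot.move_straight([x,y,z],rate=15,f_stop=30); s=st(z,hit)
    if hit or s["contact_force"][2]>28: break
robot.sleep(0.3); robot.move_straight([x,y,130],rate=80)
x,y=case(0,0); robot.movep([x+40,y-330,330],down(YAW+np.pi))
p,d,f,i=cam("top");X=cloud(d,f,i);cv2.imwrite("pics/top4.png",p)
for yy in(-75,-60,-40,0,40,75):
    m=[X[v,u] for v in range(150,290) for u in range(130,290) if np.linalg.norm(X[v,u,:2]-case(55,yy))<8 and X[v,u,2]>40]
    if m: print(yy,np.round(np.median(m,0),1),len(m))
p,d,f,i=cam("scene");cv2.imwrite("pics/s4.png",cv2.resize(p[120:280,200:400],(800,640))[:600]);st()
E
```

```text
t 56.5 pos [555.5 131.7 120.3] F [-0.   0.7 -0.3] w -0.0
False t 57.1 pos [555.  132.   91.6] F [-0.3 -0.9  0.6] w -0.1
90 False t 57.4 pos [555.2 131.7  90. ] F [ 0.6 -0.4  0.1] w -0.2
88 False t 57.6 pos [555.2 131.7  87.9] F [ 0.3 -0.1 -1.1] w -0.1
86 False t 57.9 pos [555.2 131.8  85.8] F [-0.4 -0.3  0.6] w -0.4
85 False t 58.2 pos [555.2 131.8  84.9] F [-0.5 -0.1  0.4] w 0.0
84 False t 58.4 pos [555.2 131.7  83.9] F [0.4 0.1 0.2] w -0.6
83 False t 58.7 pos [555.4 131.7  83.1] F [-0.5 -1.1  1.9] w 0.0
82 False t 58.9 pos [555.4 131.8  82.8] F [-5.1 -2.8 17.5] w 0.3
81 False t 59.2 pos [555.6 131.8  82.5] F [-9.7 -5.8 31.5] w 0.2
-75 [611.2 133.3  82.1] 25
-60 [608.3 147.8  82.8] 26
-40 [604.6 168.6  82.9] 22
0 [599.3 208.4  83.3] 26
40 [594.2 247.4  82. ] 24
75 [589.5 282.2  82.7] 24
t 61.6 pos [ 585.2 -128.6  329.3] F [ 0.5 -0.1 -0.1] w 0.1
```

View pics/s4.png

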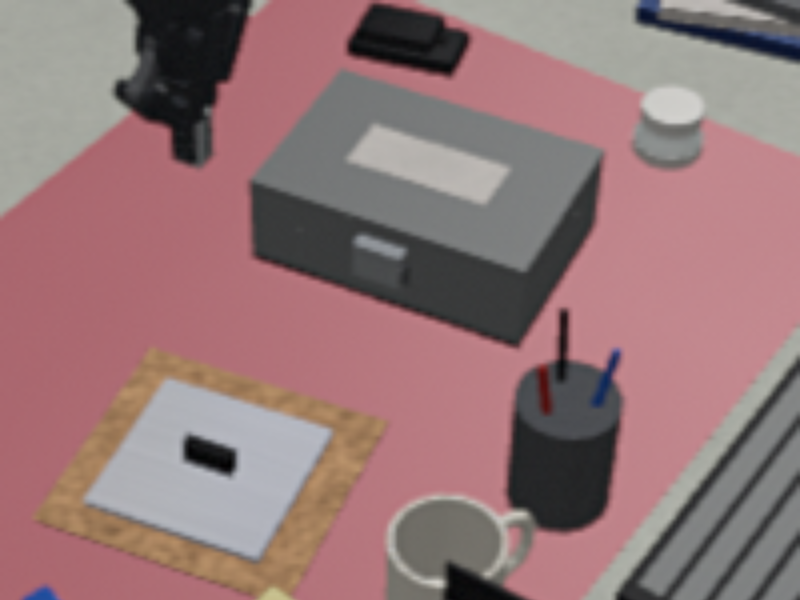

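The view shows the lid flush and flat, with heights of 82–83 mm across the face (83 expected). The panel is centred on the cork at (208,455). I'm handing the job in.

```bash
python3 -c "
from bench import robot
print(robot.hand_in())"
```

```text
the job is handed in; nothing more can be done
None
```

The job is handed in: both turn buttons turned aside, the panel flat on the middle of the cork pad, the two stamps present standing in the compartment, and the lid pressed down, level within about 1 mm of fully shut.

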